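# Unload a deburred plate from its jig into the chute

### The job

The steel plate in the deburring jig is finished: swing the red clamp handle all the way back and leave the clamp open, then slide the plate out over the open edge of its nest so that it drops down the chute and lies in the blue bin. It fits too closely to be gripped, so lower a fingertip slowly onto its top and draw it along, pressing firmly enough not to slip but never with more than 15 N, or chips under the plate will score the ground seat. Do not lift it out, and leave the other things on the bench where they are.

Things in the scene. Friction and masses are not known exactly. Their poses are not given: they have to be found in the camera images.
- jig: the deburring jig, fixed: a green stand on levelling feet that carries a ground steel seat with blue rails round a nest, a toggle clamp and a chute. Origin: underside of its foot plate (4 to 14 mm above the bench) below the nest's centre; z up. The nest's open side looks to -y, the clamp stands on the -x side, 94 mm from the centre. The stand's top is 150 mm, the seat 165 mm above the origin
- seat (a point): centre of the nest, on the flat seat under the plate's middle (165 mm above the jig's origin); axes as the jig's. Rails on the +x, -x and +y sides rise 10 mm above the seat, 4 mm above the plate's top, and lie within 3 mm of its edges; the -y side is open. A spring plunger in the +x rail presses the plate against the -x rail with about 6 N
- ledge (a point): middle of the ledge's edge on the open side, at seat height, 38 mm to the jig's -y from the seat's centre; axes as the jig's. Once the plate's centre is past this edge and nothing presses it down, it tips into the chute, which starts 22 mm below and is 113 mm wide inside
- chute_end (a point): middle of the lower end of the aluminium chute's floor, 150 mm to the jig's -y from the seat's centre and 60 mm above the jig's origin; the chute falls to -y at 37 degrees and ends over the bin
- plate: the finished bright steel plate, 90 mm (its x) x 60 mm (its y) x 6 mm, about 0.24 kg, a 10 mm hole near each corner. Origin: centre of its underside; at the start it lies flat on the seat, axes along the jig's. Friction on seat, rails and chute about 0.1. Pressed with less than 8 to 10 N a fingertip slips on it. It is hard to the touch: come down at 5 mm/s (at 15 mm/s the force overshoots)
- clamp (a joint): angle of the toggle clamp's handle: 0 = upright, clamped; 1.2 rad = all the way back (end stop). The linked clamp arm lies over the plate at 0, turns up 1.6 times as fast and, when open, stands clear at the -x side, up to 110 mm above the seat. Friction of about 0.4 N m holds the handle where it is left
- clamp_hinge (a point): the handle's hinge, 94 mm to the jig's -x from the nest's centre and 23 mm above the seat; the hinge line runs along the jig's y. The handle stands straight up from it at 0 and swings back towards the jig's -x as it opens
- clamp_grip (a point): the middle of the handle's upper part, 85 mm from the hinge along the handle: a round red grip, 20 mm in diameter, that reaches from 45 to 115 mm from the hinge; it can be pinched from above across the jig's y
- bin: the open blue picking bin, fixed on the jig's foot plate, 170 x 210 mm outside, walls 4 mm, low front (45 mm) under the chute's end and 85 mm high at its back. Origin: centre of its underside, z up
- blank1: lower of two dark unfinished plates stacked on the bench, 90 x 60 x 6 mm; leave alone
- blank2: upper of the two dark unfinished plates; leave alone
- oilcan: copper-coloured oil can with a spout, 72 mm across and 160 mm high; origin under its centre; leave alone
- spraycan: yellow spray can with a red cap, 58 mm across and 190 mm high; origin under its centre; leave alone
- drill: orange cordless drill lying on its side, about 240 x 220 x 60 mm; leave alone
- wrench: steel spanner 190 mm long lying on the bench; leave alone
Mind the look-alikes: they are no part of the job. Leave any yellow look-alike of the plate alone.

How it is judged:
On the way, in this order (a step that is already met when the one before it is completed fails the run):
1. the clamp is opened fully with the plate still in its nest (value of joint clamp above 1.05 rad and y of plate in the frame of jig above -0.006 m), for 0.2 s.
2. the plate goes over the ledge and down the chute (y of plate in the frame of jig between -0.16 and -0.055 m and x of plate in the frame of jig between -0.03 and 0.03 m and z of plate in the frame of jig below 0.155 m), for 0.02 s.
At the end, for the whole second after the job is handed in: the plate lies at rest inside the blue bin (its origin within the bin's walls and less than 50 mm above the bin's underside) and the clamp is still open (handle beyond 1.05 rad) (x of plate in the frame of bin between -0.08 and 0.08 m and y of plate in the frame of bin between -0.1 and 0.1 m and z of plate in the frame of bin below 0.05 m and linear speed of plate below 0.02 m/s and value of joint clamp above 1.05 rad); the robot touches nothing.
It fails at once if the fingers press or push the plate with more than 15 N (contact force between the fingers and plate above 15 N).
It fails at once if the plate is lifted more than 15 mm off its seat (z of plate in the frame of jig above 0.18 m).
It fails at once if another thing on the bench is moved by more than 20 mm (distance of any of blank1, blank2, oilcan, spraycan, drill, wrench from where it was at the start of the episode above 0.02 m).
It also fails if it takes over 64 s, if anything falls off the work surface, if the arm or the gripper's body presses on something with over 40 N, if the wrist force passes 120 N, or if a joint passes its speed limit or range.

### The arm

A 7-joint arm with a two-finger parallel gripper is mounted at the origin on the work surface. World frame = base frame: x ahead of the robot, y to its left, z up, the work surface at z = 0. Lengths are in m, angles in rad, forces in N, time in s.
With the tool pointing down it reaches from about 0.4 to 0.9 m from the base axis. Payload 5.5 kg.
Tool frame: the origin (TCP) lies midway between the tips of the shut fingers; the grasp point (between the pads) lies 19 mm behind it (manip.grip_depth is the distance from the TCP to the grasp point, in m); z points along the fingers, y is the line along which they close (so a half turn about z gives the same grasp; the last joint's range is limited). The gripper opens to 92 mm and grips with 3 to 60 N. Pads are 19 mm wide; open, the fingers measure 130 mm over their backs; the gripper's body (75 mm by 190 mm) begins 47 mm behind the grasp point.
Start: joints at [1.549, 0.501, -0.427, 1.55, 0.221, 1.138, -0.21], TCP at [0.183, -0.624, 0.227] pointing down, gripper open.
Joint ranges: [-2.88, 2.88], [-0.31, 2.03], [-1.54, 1.56], [0.2, 2.42], [-1.41, 4.55], [0.19, 2.02], [-2.57, 2.57]. Speed limits (rad/s): [2.57, 2.57, 3.14, 3.14, 3.14, 3.14, 3.14].

### API

Orientations are given as a unit quaternion [x, y, z, w].
In Python, from bench import manip, effector, viewer gives the robot as it stands. Calls block until the motion is done:
- manip.move_pose(position, orientation): joint-space move of the TCP to a pose.
- manip.servo_line(position, ori=None, vel=0.15): straight line of the TCP; ori=None keeps the orientation; vel is the mean speed in m/s.
- manip.movej(angles): joint-space move.
- effector.open_jaws() and effector.close(f_grip=None): open the fingers fully, or close them until they stop; f_grip is the grip in N (None keeps the last).
- manip.sleep(seconds).
- manip.solve_ik(position, orientation): joint angles nearest the present ones, or None.
- viewer.get_image(name): name is "scene" or "top" or "wrist"; returns the picture (384x512x3 uint8, red, green, blue); there is no depth.
- viewer.get_calibration(name): a dict with "vfov" (degrees; the focal length in pixels is half the picture's height over the tangent of half this angle, whatever the lens; pixels are square), "cx", "cy" (the principal point, pixels), "eye" and "attitude" of the camera in the world. Camera axes: x right, y down, z forward; pixel columns grow to the right and rows downward; lengths in m; the calibration is good to about 2 mm. A picture is of the moment at which its call begins: read the wrist's pose just before it. get_calibration takes no time and is no camera call; for the wrist camera it gives the pose at the moment of the call.
A pose or a line that the arm cannot do raises manip.PlanningError and nothing moves.
- manip.hand_in(): hands the job in; it is judged then, once.
Readings, each from a call of its own:
- manip.current_clock(): time.
- manip.current_q(): joint angles.
- manip.current_joint_velocities(): joint speeds.
- manip.current_tau(): joint torques, N m.
- manip.current_tool_pos(): TCP position.
- manip.current_tcp_rot(): TCP orientation.
- manip.current_force(): force on the tool from outside, world axes, zero at the start.
- manip.current_wrist_torque(): the same for the moment, N m.
- manip.current_finger_gap(): finger opening in m.
- manip.current_gripper_force(): force on a finger pad.
Only numpy, scipy, OpenCV 4.12 (cv2) and the standard library are available. Lean on these libraries where they do the work, as an engineer would, in place of code of your own. Each camera call takes 0.05 s, during which the arm holds its last target. There are 200 camera calls.

## Working session

There is one attempt and no reset: what is moved stays moved. The work goes in short steps, each a Python script; the robot and the scene stay as the last script left them, time stands still between calls to the robot, and variables do not carry over. Pictures are saved under pics/ and viewed, at most 10 in all, crops included, and the job is handed in when it is done.

```bash
mkdir -p pics; ls; python3 - <<'E'
from bench import manip,effector,viewer
import cv2
for n in ["scene","top","wrist"]:
    c=viewer.get_calibration(n);print(n,c)
    cv2.imwrite(f"pics/{n}0.png",viewer.get_image(n)[:,:,::-1])
print(manip.current_tcp_rot(),manip.current_clock(),manip.current_force(), manip.grip_depth)
E
```

```text
pics
scene {'vfov': 49.78847626059679, 'cx': 252.80070435102292, 'cy': 198.81354999754785, 'eye': array([ 1.36033312, -0.79522069,  0.94025596]), 'attitude': array([ 0.80905159,  0.34611387, -0.18946223, -0.43559703])}
top {'vfov': 54.623918589721264, 'cx': 248.0614721210582, 'cy': 188.77645860560415, 'eye': array([ 0.36524239, -0.02432859,  1.20252461]), 'attitude': array([ 0.71183302, -0.695386  ,  0.07166677, -0.06779334])}
wrist {'vfov': 68.03536811767364, 'cx': 253.09305881875426, 'cy': 187.199043633944, 'eye': array([ 0.2624525 , -0.59966938,  0.38509929]), 'attitude': array([ 0.79082758, -0.59216088, -0.09297108,  0.12366733])}
[ 9.89878226e-01  1.41917252e-01 -6.86640036e-05 -7.65703230e-04] 0.15 [-0.20674949 -0.09408605 -0.35926186] 0.0188
```

View pics/scene0.png

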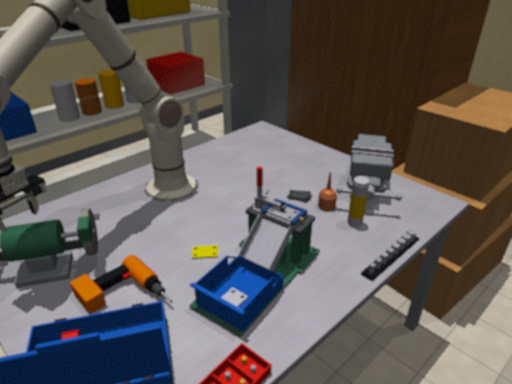

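View pics/top0.png

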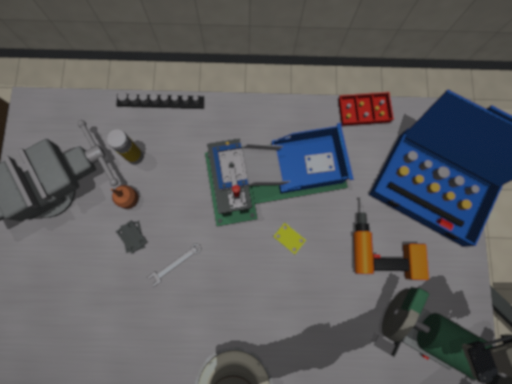

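The top view shows the jig at about (232,180), the red grip at (236,188), and the chute running to the right into the bin at (315,160). The jig's axes are close to the world's. A loose plate already lies in the bin, and the yellow look-alike is at (290,238). I'll enlarge this area to measure it.

```bash
python3 - <<'E'
import cv2,numpy as np
a=cv2.imread("pics/top0.png")[120:235,195:360]
b=cv2.imread("pics/scene0.png")[155:335,185:325]
cv2.imwrite("pics/topc.png",cv2.resize(a,None,fx=4.8,fy=4.8,interpolation=cv2.INTER_CUBIC))
cv2.imwrite("pics/scenec.png",cv2.resize(b,None,fx=3.33,fy=3.33,interpolation=cv2.INTER_CUBIC))
E
```

```text
(no output)
```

View pics/topc.png

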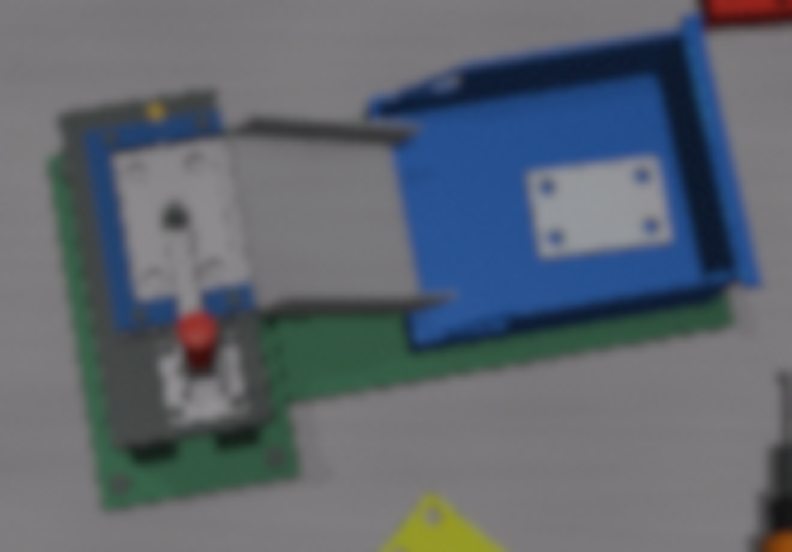

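View pics/scenec.png

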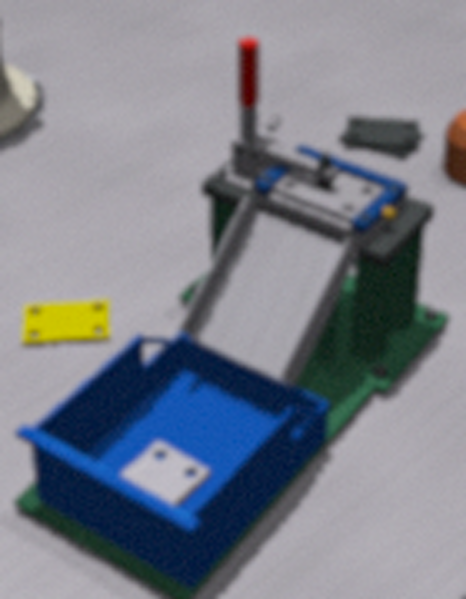

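The crops show the plate's corners in the top crop at (112,155), (230,138), (250,293) and (137,300). The grip's top is at (197,330) there and at (248,40) in the scene crop. Next I fit the jig's pose to these points.

```bash
cat > h.py <<'E'
from bench import manip,effector,viewer
import cv2,numpy as np
from scipy.spatial.transform import Rotation as R
from scipy.optimize import least_squares
def project(P,c):
    f=192/np.tan(np.radians(c["vfov"]/2))
    p=R.from_quat(c["attitude"]).inv().apply(np.atleast_2d(P)-c["eye"])
    return p[:,:2]/p[:,2:]*f+[c["cx"],c["cy"]]
def j2w(v,P): return R.from_euler("z",v[3]).apply(np.atleast_2d(P))+np.array(v[:3])
def save(n,img,box=None,k=1):
    if box: img=img[box[1]:box[3],box[0]:box[2]]
    cv2.imwrite(f"pics/{n}.png",cv2.resize(img[:,:,::-1],None,fx=k,fy=k,interpolation=cv2.INTER_CUBIC))
E
python3 - <<'E'
from h import *
ct,cs=viewer.get_calibration("top"),viewer.get_calibration("scene")
Pt=np.array([[45,30,171],[45,-30,171],[-45,-30,171],[-45,30,171],[-94,0,303]])/1e3
ut=(np.array([[112,155],[230,138],[250,293],[137,300],[197,330]])+.5)/4.8-.5+[195,120]
Ps=np.array([[-94,0,303],[-94,0,233]])/1e3
us=(np.array([[248,40],[248,106]])+.5)/3.33-.5+[185,155]
f=lambda v:np.r_[(project(j2w(v,Pt),ct)-ut).ravel(),(project(j2w(v,Ps),cs)-us).ravel()]
s=least_squares(f,[.6,0,.01,0.1]);print(s.x,f(s.x).round(1))
g=lambda w:f([w[0],w[1],.009,w[2]])
s=least_squares(g,[.6,0,.1]);print(s.x,g(s.x).round(1))
E
```

```text
[0.63655747 0.01801179 0.00753796 0.16003499] [ 2.2 -0.1 -1.6  0.8 -1.5 -1.2  0.9  0.2  0.1  0.2 -0.1  0.3 -0.1 -0.5]
[0.63638794 0.01792923 0.16179915] [ 2.2 -0.1 -1.6  0.7 -1.5 -1.3  0.9  0.1  0.1  0.1 -0.1 -0.1 -0.2 -0.9]
```

```bash
cat >> h.py <<'E'
def ori(yaw,phi=0): return (R.from_euler("z",yaw)*R.from_euler("y",-phi)*R.from_euler("x",np.pi)).as_quat()
E
python3 - <<'E'
from h import *
ct,cs=viewer.get_calibration("top"),viewer.get_calibration("scene")
Pt=np.array([[45,30,171],[45,-38,165],[-45,-38,165],[-45,30,171],[-94,0,303]])/1e3
ut=(np.array([[112,155],[230,138],[250,293],[137,300],[197,330]])+.5)/4.8-.5+[195,120]
Ps=np.array([[-94,0,303],[-94,0,233]])/1e3
us=(np.array([[248,40],[248,106]])+.5)/3.33-.5+[185,155]
f=lambda v:np.r_[(project(j2w(v,Pt),ct)-ut).ravel(),(project(j2w(v,Ps),cs)-us).ravel()]
s=least_squares(f,[.6,0,.01,0.1]);print(s.x,f(s.x).round(1))
v=s.x
p=manip.current_tool_pos()
manip.servo_line([p[0],p[1],.42],vel=.25)
manip.move_pose(j2w(v,[-.02,0,.43])[0],ori(v[3]))
c=viewer.get_calibration("wrist");save("w1",viewer.get_image("wrist"),k=1.5)
print(manip.current_clock(),c, manip.current_tool_pos(), project(j2w(v,Pt),c)*1.5)
# reachability of the swing
for th in np.linspace(0,1.2,5):
  for k in (0,.5,1):
    ph=k*th; g=j2w(v,[-.094-.09*np.sin(th),0,.188+.09*np.cos(th)])[0]; o=ori(v[3],ph)
    print(round(th,2),k,manip.solve_ik(g+.0188*R.from_quat(o).apply([0,0,1]),o) is not None)
E
```

```text
[0.63641087 0.02135052 0.00712958 0.18409565] [ 0.7  0.3 -0.4  0.9  0.4 -1.4  0.1  0.4 -0.4  0.1  0.2  0.3  0.2 -0.5]
3.8583 {'vfov': 68.03536811767364, 'cx': 253.09305881875426, 'cy': 187.199043633944, 'eye': array([0.69896457, 0.03212999, 0.59615384]), 'attitude': array([ 0.75934117, -0.63198692, -0.09857129,  0.11948733])} [0.61692779 0.01662801 0.43688147] [[346.4578558  164.18134392]
 [417.79622176 163.79275167]
 [415.50726257 254.84771623]
 [348.69603708 256.43021567]
 [378.27476469 363.84345515]]
0.0 0 True
0.0 0.5 True
0.0 1 True
0.3 0 True
0.3 0.5 True
0.3 1 True
0.6 0 True
0.6 0.5 True
0.6 1 True
0.9 0 True
0.9 0.5 True
0.9 1 False
1.2 0 True
1.2 0.5 False
1.2 1 False
```

View pics/w1.png

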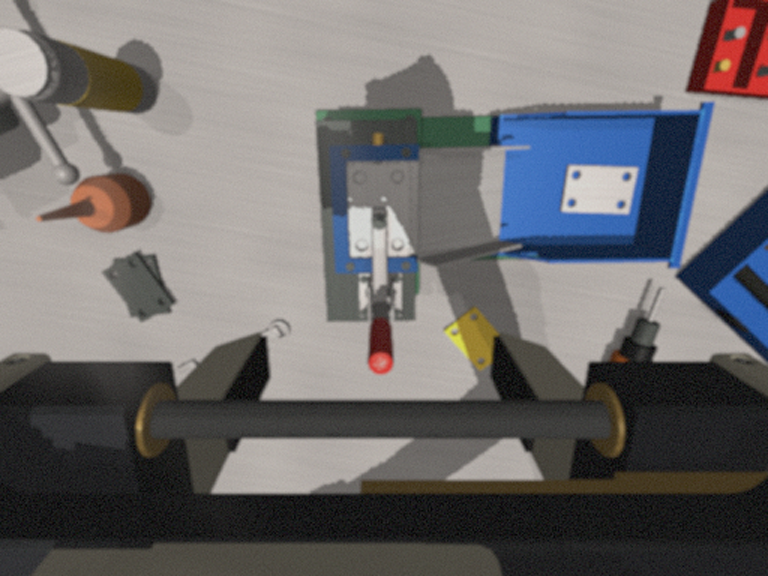

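The wrist view agrees with the fit. The grip's top is at (380,363) and was predicted at (378,364), and the seat's corners are within about 3 px. Next I pinch the handle and swing it back.

```bash
cat >> h.py <<'E'
V=np.array([0.63641+.0005,0.02135-.001,0.00713,0.18410])
def grip(th,phi,L=.09):
    g=j2w(V,[-.094-L*np.sin(th),0,.188+L*np.cos(th)])[0]; o=ori(V[3],phi)
    return g+.0188*R.from_quat(o).apply([0,0,1]),o
E
python3 - <<'E'
from h import *
k=[k for k in (.4,.3,.25,.2,.15,.1,0) if manip.solve_ik(*grip(1.2,k*1.2)) is not None][0];k=max(0,k-.05);print(k)
p,o=grip(0,0)
manip.move_pose(p+[0,0,.10],o)
manip.servo_line(p,vel=.08)
f0=manip.current_force()
effector.close(f_grip=20);print("gap",manip.current_finger_gap(),manip.current_force()-f0,manip.current_clock())
for th in np.arange(.15,1.21,.15):
    p,o=grip(min(th,1.19),k*th)
    try: manip.servo_line(p,o,vel=.08)
    except manip.PlanningError as e: print(th,e);break
    print(round(th,2),(manip.current_force()-f0).round(1),manip.current_finger_gap(),manip.current_tool_pos()-p)
print(manip.current_clock())
save("s2",viewer.get_image("scene"),(150,100,340,300),3)
E
```

```text
0.35000000000000003
gap 0.019722638313436548 [ 0.03584505 -1.5066974  -0.95980965] 6.8667
0.15 [ 5.   0.2 -3.6] 0.01975023877729214 [ 0.00100093 -0.00024717  0.00027078]
0.3 [ 4.8 -1.3 -2.1] 0.019673908593723685 [ 0.00126398 -0.00036278  0.00068806]
0.45 [ 5.5 -2.  -1.3] 0.01998248266920245 [ 0.00152977 -0.00043178  0.00100293]
0.6 [ 5.7 -2.1 -1.7] 0.01982457606225811 [ 0.00128882 -0.00072915  0.00090148]
0.75 [ 8.  -2.9 -9. ] 0.019391061124774008 [ 0.00073909 -0.00101979  0.00034681]
0.9 [ 5.9 -5.2 -3.9] 0.019720821703743726 [ 0.00067415 -0.00121062  0.00042006]
1.05 [ 2.4 -8.3 -1.3] 0.019344427839880222 [ 0.00062191 -0.00122871  0.00047273]
1.2 [ 9.6 -9.2 -9.5] 0.019489060037746055 [ 0.0007539  -0.00125033  0.00025657]
9.6917
```

View pics/s2.png

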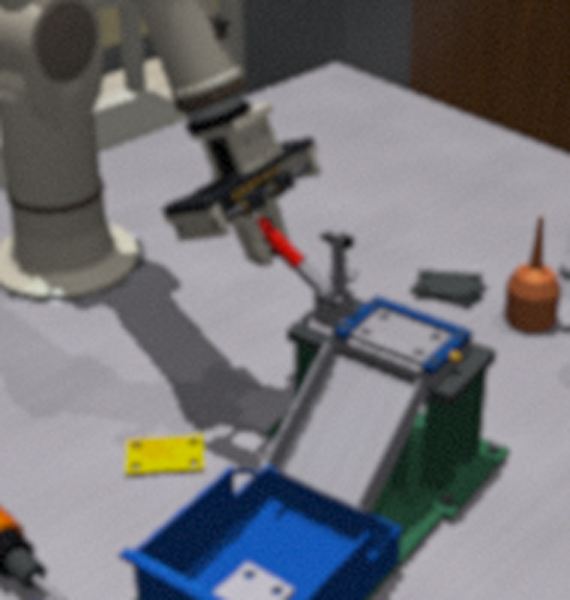

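The clamp arm stands up and the handle is far back. The plate still lies in its nest. I'll release, back off along the tool axis, and check from above.

```bash
python3 - <<'E'
from h import *
effector.open_jaws()
z=R.from_quat(manip.current_tcp_rot()).apply([0,0,1])
manip.servo_line(np.array(manip.current_tool_pos())-.07*z,vel=.15)
p=np.array(manip.current_tool_pos())
manip.servo_line([p[0],p[1],max(p[2],.40)],vel=.2)
effector.close(f_grip=20)
manip.move_pose(j2w(V,[.0,-.01,.36])[0],ori(V[3]))
c=viewer.get_calibration("wrist");save("w3",viewer.get_image("wrist"),(180,40,360,240),3)
Q=np.array([[45,30,171],[45,-38,165],[-45,-38,165],[-45,30,171],[-45,-30,171],[-94-109,0,188+43]])/1e3
print((project(j2w(V,Q),c)-[180,40])*3,manip.current_clock(),manip.current_tool_pos(),manip.current_force())
E
```

```text
Traceback (most recent call last):
bench.PlanningError: the arm cannot follow that straight line within its joint ranges
```

```bash
python3 - <<'E'
from h import *
print(manip.current_tool_pos())
manip.move_pose(j2w(V,[-.15,0,.41])[0],ori(V[3]))
effector.close(f_grip=20)
manip.move_pose(j2w(V,[.0,-.01,.36])[0],ori(V[3]))
c=viewer.get_calibration("wrist");save("w3",viewer.get_image("wrist"),(180,40,360,240),3)
Q=np.array([[45,30,171],[45,-38,165],[-45,-38,165],[-45,30,171],[-45,-30,171],[-94-109,0,188+43]])/1e3
print((project(j2w(V,Q),c)-[180,40])*3,manip.current_clock(),manip.current_tool_pos(),manip.current_force())
E
```

```text
[ 0.44178316 -0.01527391  0.27506263]
[[122.96162517 266.61309656]
 [290.75824348 265.31933831]
 [285.12083052 472.31298619]
 [129.70169229 476.73012672]
 [267.73614884 476.97853675]
 [197.51526295 875.36815577]] 14.7583 [0.6381888  0.01084458 0.36809711] [-0.31288647  0.55259101  1.17556764]
```

View pics/w3.png

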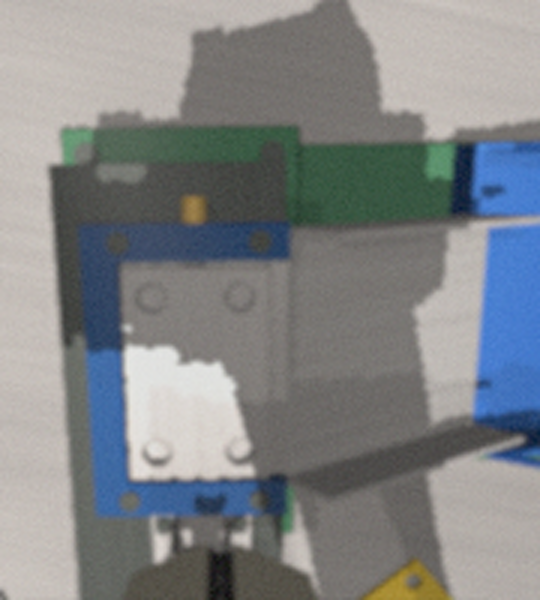

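The wrist view shows the plate in its nest with corners at (121,263) and (129,479), against predictions of (123,267) and (130,477). The clamp arm is clear of it. I'll check the handle angle from the red blob in the scene picture, then lower the tip.

```bash
python3 - <<'E'
from h import *
im=viewer.get_image("scene").astype(int);c=viewer.get_calibration("scene")
m=(im[...,0]>120)&(im[...,1]<70)&(im[...,2]<70);m[:150]=0;m[235:]=0;m[:,:200]=0;m[:,300:]=0
y,x=np.nonzero(m);print("red",len(x),x.mean(),y.mean(),x.min(),x.max(),y.min(),y.max())
for th in (.9,1.05,1.1,1.15,1.2,1.25):
    print(th,project(j2w(V,[[-.094-L*np.sin(th),0,.188+L*np.cos(th)] for L in (.08,.115)]),c).round(1).tolist())
p=j2w(V,[.005,.006,.195])[0]
manip.servo_line(p,ori(V[3]),vel=.12); manip.sleep(.3)
F=np.array([(manip.sleep(.03),manip.current_force())[1] for _ in range(10)]);print(F.mean(0),F.std(0),manip.current_clock(),np.array(manip.current_tool_pos())-p)
save("s4",im.astype(np.uint8),(200,140,300,240),4)
E
```

```text
red 67 242.2089552238806 180.19402985074626 235 249 173 187
0.9 [[243.7, 179.1], [236.9, 171.0]]
1.05 [[242.1, 181.1], [234.8, 173.9]]
1.1 [[241.7, 181.9], [234.2, 175.0]]
1.15 [[241.3, 182.6], [233.6, 176.1]]
1.2 [[240.9, 183.4], [233.2, 177.3]]
1.25 [[240.6, 184.3], [232.7, 178.5]]
[-0.04970192  0.07925193 -0.01236273] [0.52633733 0.38936478 0.47020279] 16.975 [-2.11564495e-05 -2.46426290e-05 -2.46698813e-05]
```

The blob suggests roughly 1.0–1.1 rad, which is too close to the limit. I'll press the handle down to its stop with the shut fingertip. The contact height will also give me the angle.

```bash
python3 - <<'E'
from h import *
o=ori(V[3])
p=j2w(V,[.0,.0,.38])[0]; manip.servo_line(p,vel=.25)
q=j2w(V,[-.19,0,.36])[0]; manip.move_pose(q,o)
q[2]=.285; manip.servo_line(q,vel=.12); manip.sleep(.2)
f0=np.mean([(manip.sleep(.03),manip.current_force())[1] for _ in range(5)],0)
z=.285; first=0
while z>.222:
    z-=.0015; q[2]=z; manip.servo_line(q,vel=.03)
    f=np.array(manip.current_force())-f0
    if f[2]>3: print(round(z,4),round(manip.current_tool_pos()[2],4),f.round(1))
    if f[2]>16: break
print("end",z,manip.current_tool_pos(),manip.current_clock())
q[2]=.38; manip.servo_line(q,vel=.2)
manip.move_pose(j2w(V,[.005,.006,.33])[0],o)
im=viewer.get_image("scene").astype(int)
m=(im[...,0]>120)&(im[...,1]<70)&(im[...,2]<70);m[:150]=0;m[235:]=0;m[:,:200]=0;m[:,300:]=0
y,x=np.nonzero(m);print("red",len(x),x.mean(),y.mean(),x.min(),y.min())
print(manip.current_clock())
E
```

```text
0.2625 0.2626 [-0.9 -0.4  3.6]
0.261 0.2609 [-3.6 -0.1  4.9]
0.2595 0.2592 [-4.3 -0.8  5.1]
0.258 0.2577 [-2.8 -0.5  5.7]
0.2565 0.2562 [-3.4  0.2  5.5]
0.255 0.2547 [-2.9  0.   4.9]
0.2535 0.2532 [-2.9 -0.7  4.4]
0.252 0.2518 [-2.8 -1.   3.5]
0.2505 0.2504 [-2.4 -0.4  3.5]
0.246 0.246 [-2.9 -1.2  3.6]
0.2445 0.2451 [-3.7  0.   9.9]
0.243 0.2445 [-9.1 -1.6 19.7]
end 0.24299999999999994 [ 0.45057639 -0.01433596  0.24450343] 26.8583
red 65 240.7846153846154 183.23076923076923 233 177
28.6
```

The handle is now at its stop: the blob matches 1.2 rad at (240.8,183.2). Next is the slow descent onto the plate and the force-controlled draw.

```bash
python3 - <<'E'
from h import *
def frc(n=4): return np.mean([(manip.sleep(.01),manip.current_force())[1] for _ in range(n)],0)
p=j2w(V,[.005,.006,.19])[0]; manip.servo_line(p,vel=.12); manip.sleep(.3)
f0=frc(15); z=p[2]; fz=0
while z>.165:
    z-=.0008 if fz<2 else .0002; p[2]=z; manip.servo_line(p,vel=.005)
    fz=(frc(3)-f0)[2]
    if fz>1: print(round(z,4),round(fz,1))
    if fz>10.7: break
print("contact",z,fz,manip.current_clock())
if fz>10:
  d=j2w(V,[0,-1,0])[0]-V[:3]; s=0; p0=p.copy()
  while s<.046:
    s+=.0025; p=p0+d*s; p[2]=z; manip.servo_line(p,vel=.02)
    f=frc(3)-f0; fz=f[2]
    z-=np.clip((11.4-fz)/10000,-.0003,.0002)
    print(round(s,4),f.round(1),round(z,5))
    if fz<5 or fz>14: break
print(manip.current_clock(),manip.current_tool_pos())
c=viewer.get_calibration("scene");save("s5",viewer.get_image("scene"),(215,170,335,270),5)
E
```

```text
0.1779 5.9
0.1777 6.4
0.1775 8.3
0.1773 9.3
0.1771 9.7
0.1769 10.1
0.1767 11.6
contact 0.17673000000000005 11.625506167179344 39.9917
0.0025 [-2.   0.8  9.9] 0.17658
0.005 [-2.3  1.3 11. ] 0.17653
0.0075 [-1.2  0.8 10.7] 0.17646
0.01 [-1.3  0.8 10.6] 0.17639
0.0125 [-1.3  1.2 10.6] 0.17631
0.015 [-0.7  1.1 10.3] 0.17621
0.0175 [-1.3  1.  11.7] 0.17623
0.02 [-0.6  1.  10.7] 0.17616
0.0225 [ 0.3  1.3 11.2] 0.17614
0.025 [-0.8  1.5 11.2] 0.17612
0.0275 [-0.9  1.1 10.8] 0.17606
0.03 [-0.3  0.6 11.3] 0.17605
0.0325 [-0.3  1.2 11.5] 0.17606
0.035 [-0.6  0.9 11.9] 0.17612
0.0375 [-0.4  0.7 11.1] 0.17609
0.04 [-0.6  1.  10.8] 0.17602
0.0425 [-0.3  1.  11.2] 0.17601
0.045 [-0.3 -1.  12.1] 0.17608
0.0475 [ 1.5 -1.9  7.7] 0.17588
45.6917 [ 0.65123174 -0.01998042  0.17775061]
```

View pics/s5.png

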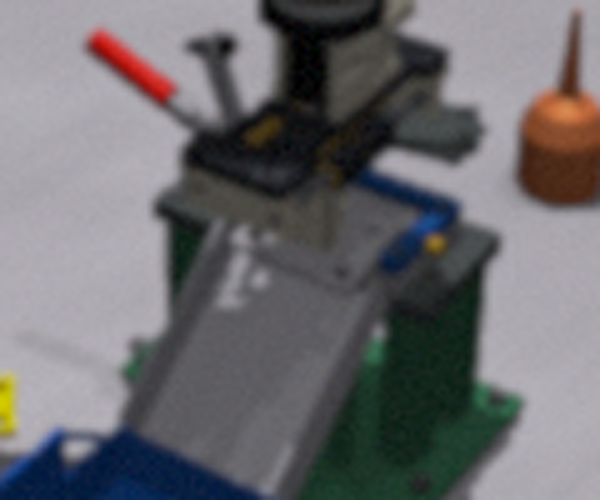

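The plate now hangs well over the ledge with its front edge near (345,285), and the force dropped as it began to tip. I'll lift off.

```bash
python3 - <<'E'
from h import *
p=np.array(manip.current_tool_pos()); p[2]+=.006; manip.servo_line(p,vel=.02)
p[2]+=.15; manip.servo_line(p,vel=.12); manip.sleep(.8)
print(manip.current_clock(),manip.current_force())
save("s6",viewer.get_image("scene"),(185,160,335,335),3.4)
E
```

```text
48.4833 [-0.11618389  0.72021675 -0.46108899]
```

View pics/s6.png

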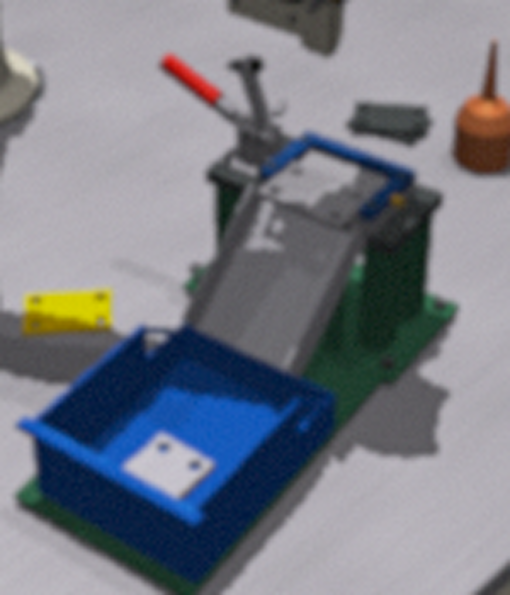

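The plate still lies across the ledge and hasn't tipped. I'll measure its exact position with a rectified wrist view, scaled in the jig's plate-top plane.

```bash
python3 - <<'E'
from h import *
c=viewer.get_calibration("wrist");im=viewer.get_image("wrist")
# rectify: columns = -y (from +50 to -100 mm), rows = -x (from +60 to -60), 4 px/mm
J=np.array([[60,50],[60,-100],[-60,-100],[-60,50]])/1e3
src=project(j2w(V,np.c_[J,[.171]*4]),c).astype(np.float32)
dst=np.array([[0,0],[600,0],[600,480],[0,480]],np.float32)
w=cv2.warpPerspective(im,cv2.getPerspectiveTransform(src,dst),(600,480),flags=cv2.INTER_CUBIC)
w=cv2.convertScaleAbs(w,alpha=1.4)
for mm in range(50,-101,-10): cv2.line(w,((50-mm)*4,0),((50-mm)*4,12 if mm else 30),(255,0,0),1)
save("w7",w); print(manip.current_clock())
E
```

```text
48.5833
```

View pics/w7.png

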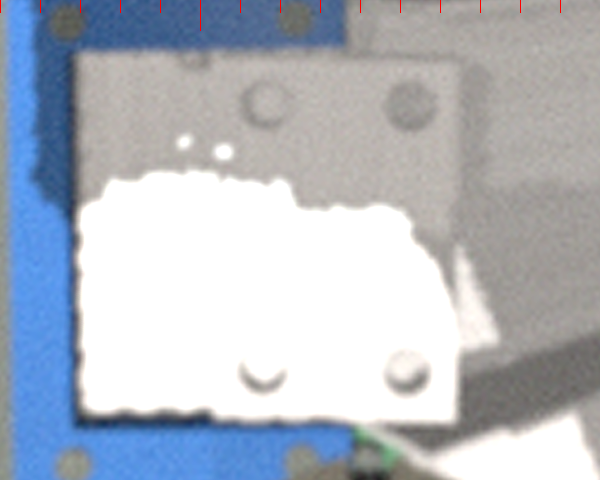

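The plate's holes are at columns 264 and 408 and its front edge is at 460, so its centre is at y = −34 mm. The tip slipped by about 11 mm early on, and the plunger is now cleared. I'll press again further back at y = −24 mm, draw another 15 mm or so, then lift.

```bash
python3 - <<'E'
from h import *
def frc(n=3): return np.mean([(manip.sleep(.01),manip.current_force())[1] for _ in range(n)],0)
d=j2w(V,[0,-1,0])[0]-V[:3]
p=j2w(V,[.003,-.024,.0])[0]; p[2]=.1815; manip.servo_line(p,vel=.15); manip.sleep(.15)
f0=frc(8); z=.1784; p[2]=z; manip.servo_line(p,vel=.005); fz=(frc()-f0)[2]
while z>.1745 and fz<11.2:
    z-=.0004 if fz<7 else .0002; p[2]=z; manip.servo_line(p,vel=.005); fz=(frc()-f0)[2]
print("contact",round(z,5),round(fz,1),manip.current_clock())
s=0; p0=p.copy()
while s<.0155 and manip.current_clock()<58:
    s+=.0025; p=p0+d*s; p[2]=z; manip.servo_line(p,vel=.02)
    f=frc()-f0; fz=f[2]; z-=np.clip((11.8-fz)/10000,-.0003,.0002)
    print(round(s,4),f.round(1),round(z,5))
    if fz<5.5 or fz>14: break
p=np.array(manip.current_tool_pos()); p[2]+=.005; manip.servo_line(p,vel=.03)
p[2]+=.06; manip.servo_line(p,vel=.15); print(manip.current_clock())
manip.sleep(.3)
im=viewer.get_image("scene"); a=cv2.imread("pics/scene0.png")[:,:,::-1]
D=np.abs(im.astype(int)-a).max(2)
print("bin diff",(D[260:320,205:270]>50).sum(),"chute/seat",(D[205:260,235:290]>50).sum(),manip.current_clock())
save("s8",im)
w=viewer.get_image("wrist");c=viewer.get_calibration("wrist")
J=np.array([[60,50],[60,-100],[-60,-100],[-60,50]])/1e3
src=project(j2w(V,np.c_[J,[.171]*4]),c).astype(np.float32)
w=cv2.warpPerspective(w,cv2.getPerspectiveTransform(src,np.array([[0,0],[600,0],[600,480],[0,480]],np.float32)),(600,480))
save("w8",w)
o=cv2.imread("pics/w7.png").mean(2)/1.4
print("hole rows old",o[100:110,240:470:10].mean(0).round().astype(int));print("new",w.mean(2)[100:110,240:470:10].mean(0).round().astype(int))
E
```

```text
contact 0.1764 11.7 52.9667
0.0025 [ 0.3  0.6 11.3] 0.17635
0.005 [ 0.   0.3 10.9] 0.17626
0.0075 [-0.   0.8 11.4] 0.17622
0.01 [-0.4  0.5 11. ] 0.17614
0.0125 [ 0.5  0.1 11.2] 0.17607
0.015 [ 1.1 -4.  11.8] 0.17607
0.0175 [ 1.7 -6.1  5.8] 0.17587
55.975
bin diff 765 chute/seat 1006 56.325
hole rows old [118 111 132 132 127 125 128 132 131 130 131 131 132 129 126 112 111 112
 115 115 130 131 115]
new [134 136 137 139 138 137 139 137 137 137 138 110 124 132 134 134 134 133
 133 134 136 136 136]
```

The plate has left the seat, with no holes left in that row, and the bin picture has changed. I'll check numerically that two plates lie at rest in the bin, then hand in.

```bash
python3 - <<'E'
from h import *
t0=cv2.imread("pics/top0.png")[:,:,::-1]; t=viewer.get_image("top")
s8=cv2.imread("pics/s8.png")[:,:,::-1]; s=viewer.get_image("scene")
def blob(i):
    i=i.astype(int); m=(i[...,0]>90)&(abs(i[...,0]-i[...,2])<40); r=np.zeros_like(m); r[134:185,284:342]=1
    y,x=np.nonzero(m&r); return len(x),x.mean(),y.mean(),x.min(),x.max(),y.min(),y.max()
print("top bin white",blob(t0),blob(t))
d=np.abs(s.astype(int)-s8).max(2); print("still moving px",(d[200:330,190:300]>60).sum())
c=viewer.get_calibration("scene"); i=s.astype(int)
m=(i[...,0]>120)&(i[...,1]<70)&(i[...,2]<70);m[:150]=0;m[235:]=0;m[:,:200]=0;m[:,300:]=0
y,x=np.nonzero(m);print("handle",len(x),x.mean(),y.mean())
# chute floor: any plate left (compare with start)?
D=np.abs(t.astype(int)-t0).max(2); print("chute diff",(D[150:180,250:280]>40).sum())
print(manip.current_clock(),manip.current_force())
E
```

```text
top bin white (500, np.float64(318.82), np.float64(162.388), np.int64(284), np.int64(334), np.int64(134), np.int64(173)) (2435, np.float64(308.72813141683775), np.float64(162.07556468172484), np.int64(284), np.int64(341), np.int64(134), np.int64(184))
still moving px 0
handle 67 241.044776119403 183.4179104477612
chute diff 607
56.475 [ 0.49897087 -0.14509064  0.26655711]
```

The arm blocks the top camera, so I'll use the scene picture that's already saved.

```bash
python3 - <<'E'
import cv2
for n in("scene0","s8"):
    i=cv2.imread(f"pics/{n}.png").astype(int)
    print(n)
    for y in range(204,326,3):
        print("".join("B" if i[y,x,0]-i[y,x,2]>40 else ("W" if i[y,x].min()>150 else ("+" if i[y,x].min()>100 else ("." if i[y,x].min()>60 else " "))) for x in range(190,305,1)))
E
```

```text
scene0
WWWWWWWWWWWWWWWWWWWWWWWWWWWWWWWWWWWWWWWWWWWWWWWWWWWWWWWWWWWWW++++.                ...++++++.   BBBBBB+++WWWWWWWWWWW
WWWWWWWWWWWWWWWWWWWWWWWWWWWWWWWWWWWWWWWWWWWWWWWWWWWWWWWWW+++...+++..     ..BBBBB..........  ....++++..BBBBBBBB+++WW
WWWWWWWWWWWWWWWWWWWWWWWWWWWWWWWWWWWWWWWWWWWWWWWWWWWWWWW+.   ......+++++ BBBBB.++++++++++..    .+WWWWWWWW++++.BBBBBB
WWWWWWWWWWWWWWWWWWWWWWWWWWWWWWWWWWWWWWWWWWWWWWWWWWWWWWW++.        ......    .++++++++WWWWWWW+++++WWWWWW++++++BBBBBB
WWWWWWWWWWWWWWWWWWWWWWWWWWWWWWWWWWWWWWWWWWWWWWWWWWWWWWWWW+.       .++..      ....++++++++++++WWWWW++++WW++BBBB...  
WWWWWWWWWWWWWWWWWWWWWWWWWWWWWWWWWWWWWWWWWWWWWWWWWWWWWWWWW+.      .......+++...       ...+++++++.+++++++BBBBBB.     
WWWWWWWWWWWWWWWWWWWWWWWWWWWWWWWWWWWWWWWWWWWWWWWWWWWWWWWWW+.    .+......++WWWWWW++++...      ....++++. BBBB       ..
WWWWWWWWWWWWWWWWWWWWWWWWWWWWWWWWWWWWWWWWWWWWWWWWWWWWWWWWW+.   .+......++WWWWWWWWWWWWWWW++++..     ..            ...
WWWWWWWWWWWWWWWWWWWWWWWWWWWWWWWWWWWWWWWWWWWWWWWWWWWWWWWWWW+.........++WWWWWWWWWWWWWWWWWWWWWWWW+++++..      ......  
WWWWWWWWWWWWWWWWWWWWWWWWWWWWWWWWWWWWWWWWWWWWWWWWW
[... 7721 characters left out ...]
WWWW
+..            BBBBBBBBBBBBBBBBBBBBBBBBBBBBBBBBBBBBBBBBBBBBBBBBBBBBBBBBBB  ......++WWWWWWWWWWWWWWWWWWWWWWWWWWWWWWWW
WWWW++...           BBBBBBBBBBBBBBBBBBBBBBBBBBBBBBBBBBBBBBBBBBBBBBBBBB  ......++WWWWWWWWWWWWWWWWWWWWWWWWWWWWWWWWWWW
WWWWWWWWW++...           BBBBBBBBBBBBBBBBBBBBBBBBBBBBBBBBBBBBBBBBBB   ......++WWWWWWWWWWWWWWWWWWWWWWWWWWWWWWWWWWWWW
WWWWWWWWWWWWWW++...           BBBBBBBBBBBBBBBBBBBBBBBBBBBBBBBBBBB  ......++WWWWWWWWWWWWWWWWWWWWWWWWWWWWWWWWWWWWWWWW
WWWWWWWWWWWWWWWWWW++++..           BBBBBBBBBBBBBBBBBBBBBBBBBBB   ......++WWWWWWWWWWWWWWWWWWWWWWWWWWWWWWWWWWWWWWWWWW
WWWWWWWWWWWWWWWWWWWWWWWW+++..           BBBBBBBBBBBBBBBBBBB   ......++WWWWWWWWWWWWWWWWWWWWWWWWWWWWWWWWWWWWWWWWWWWWW
```

The map shows the plate lying in the bin, partly on the earlier plate. Nothing moved between the last two pictures, the handle is at its stop, and the gripper is clear.

```bash
python3 -c "
from bench import manip
print(manip.hand_in(),manip.current_clock())"
```

```text
the job is handed in; nothing more can be done
the job is handed in; nothing more can be done
```

I handed the job in at about 56.5 s: the clamp handle is at its back stop, the plate lies still in the blue bin partly on the plate that was already there, and my averaged vertical force readings on the plate stayed at or below about 12 N; the judge's verdict was not shown.

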